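# Vent the pressure cooker and unlock its lid

## Robot

A 6-joint arm with a two-finger parallel gripper is mounted at the origin on a cart in front of the work surface, level with it; the furniture and walls round the work are solid. World frame = base frame: x ahead of the robot, y to its left, z up, the work surface at z = 0. Lengths are in m, angles in rad, forces in N, time in s.
With the tool pointing down it reaches from about 0.325 to 0.9 m from the base axis. Payload 3.5 kg.
Tool frame: the origin (TCP) lies at the very end of the fingers, on their centre line; the grasp point (between the pads) lies 19 mm behind it; z points along the fingers, y is the line along which they close (so a half turn about z gives the same grasp; the last joint's range is limited). The gripper opens to 85 mm and grips with 20 to 120 N. Pads are 22 mm wide; open, the fingers measure 114 mm over their backs; the gripper's body (76 mm by 85 mm) begins 54 mm behind the grasp point. The pads swing forward as they close: fully open they stand 13 mm farther back than shut.
Start: joints at [1.238, 0.276, -0.026, 1.268, 0, 1.467], TCP at [0.142, 0.609, 0.231] pointing down, gripper open.
Joint ranges: [-3.12, 3.12], [-0.85, 1.88], [-1.08, 1.24], [-1.95, 2.15], [-1.57, 1.53], [-3.14, 3.14]. Speed limits (rad/s): [2.57, 2.57, 3.14, 3.14, 3.14, 3.14].

## Interface

Orientations are given as a 3x3 rotation matrix whose columns are the frame's x, y, z axes.
In Python, from plant import sensors, vision, order gives the robot as it stands.
- The arm moves only by the tool send_rows, never from a script. Its argument "commands" is a list of rows, each an object with "translation": the shift along the tool's x, y, z scaled (see below), a list of three; "turn": the turn, a rotation vector about the tool's x, y, z scaled (see below), a list of three; "gripper": the closure, from 0 (fully open) to 1 (shut). In form: [{"translation": [tx, ty, tz], "turn": [ax, ay, az], "gripper": gripper}, ...]. A call has exactly 8 rows; each row is the pose to reach, as a shift and turn from the pose commanded when the call began, along the tool's axes at that moment; what a row does not reach only later rows make up. The controller multiplies each number of a shift by 0.5 m and each number of a turn by 30 degrees. A row lasts 1/10 s, in which the tool goes at most 50 mm and 8.59 degrees, less where a joint would pass 70% of its speed; a pose out of reach is approached as far as the arm can. A call with a number of a shift or a turn outside -1 to 1 is refused whole. A call with a gripper value outside its range is refused whole. The fingers move at their own pace and stop on an object; the grip force is fixed at half the most. Time passes only in rows, so rows that repeat a pose let the fingers close, or fill a call up. It gives the time, the measured TCP pose, the force, the opening and the grip force at its end, in the units of the state.
- sensors.read_state(): the state, without advancing time (a new reading comes with each control period).
- vision.capture(name): name is "side" or "top" or "wrist"; returns a dict with "color" (420x560x3 uint8, red, green, blue), "intrinsics" (3x3 intrinsics, pixels), "k1" (the pictures are not rectified: a ray, as slopes to the right and down, at radius r is drawn at 1 + k1 r^2 times it, then the intrinsics apply), "R" (3x3) and "t" (3): a world point X has camera coordinates R X + t. Camera axes: x right, y down, z forward; pixel columns grow to the right and rows downward; lengths in m; the calibration is good to about 2 mm. A picture is of the moment at which its call begins. There is no depth.
- order.sign_off(): hands the job in; it is judged then, once.
The state is a dict: "t": time; "joints": joint angles; "qd": joint speeds; "tau": joint torques, N m; "tcp_pos": TCP position; "ee_rot": TCP orientation; "force": force on the tool from outside, world axes, zero at the start; "moment": the same for the moment, N m; "finger_gap": finger opening in m; "finger_force": force on a finger pad.
Only numpy, scipy, OpenCV 4.12 (cv2) and the standard library are available. Lean on these libraries where they do the work, as an engineer would, in place of code of your own. Each camera call takes 0.05 s, during which the arm holds its last target. There are 200 camera calls.

## Task

The pressure cooker on the trivet is still under pressure. With a fingertip push the small steam-valve lever on its lid clockwise, from along the lid's handle to its stop across it, and wait until the pressure pin has sunk; only then push the lid's long handle anticlockwise round to its stop, so that the lid is unlocked, and come away. Push gently, do not grip or lift anything, do not shift the cooker, and leave the other things alone.

Things in the scene. Friction and masses are not known exactly. Their poses are not given: they have to be found in the camera images.
- cooker: steel pressure cooker, about 5.4 kg full, loose on a cork trivet 12 mm thick. Origin: centre of the pan's underside, on the vertical axis about which the lid turns; x along the pan's long handle. Pan 205 mm across, 113 mm high; lid 217 mm across on it, its rim up to 132 mm and its middle 144 mm above the origin. Helper handle opposite, to 137 mm from the axis. Loose: over-pushing shifts it
- pan_handle_end (a point): end of the pan's own long black handle, 262 mm from the cooker's axis, 98 mm above its origin; this handle is 28 mm wide and lies 86 to 110 mm above the origin
- lid_handle (a point): middle of the grip of the lid's long black handle, 205 mm from the cooker's axis, 137 mm above its origin. The handle runs radially from the lid to 264 mm from the axis; the grip (from 144 mm out) is 28 mm wide and 23 mm high (125 to 149 mm above the origin). Locked, it lies above the pan's handle with a gap of 15 mm: push the lid's handle alone
- cooker_lid (a joint): turn of the lid on the pan about the cooker's vertical axis, rad: 0 locked (lid handle above the pan handle), grows anticlockwise seen from above, 0.65 at the stop (unlocked). Stiff, about 0.4 N m (2 N at the grip); stays where it is left. At the stop the push rises at once, and beyond some 8 N on the grip the whole cooker starts to turn on the trivet
- valve_axis (a point): axis of the steam-valve lever at half the lever's height, 165 mm above the cooker's origin, 45 mm from the cooker's axis on the side away from the lid's handle. The lever's hub is 28 mm across, its top 174 mm above the cooker's origin
- valve_tip (a point): rounded free end of the steam-valve lever, 50 mm from valve_axis at the same height. The black arm is 10 mm wide (14 mm at the end, which reaches 57 mm from the axis) and 12 mm high, 159 to 171 mm above the cooker's origin, clear of the lid by about 14 mm or more
- steam_valve (a joint): turn of the steam-valve lever about its vertical axis on the lid, rad: 0 shut (the arm points along the lid's handle, towards it), grows clockwise seen from above, 1.5 at the stop (vent: the arm lies across, over the small steam nozzle). Friction about 0.045 N m (1 N at the tip); stays where it is left
- pressure_pin (a joint): how far the pressure pin has sunk, m: a steel pin 8 mm thick on the lid between valve and handle, 45 mm from the cooker's axis. 0 = standing 9 mm above its collar (pressure; up to 0.002 at the start), 0.009 = sunk level with it. It sinks by itself in about 4 s once the valve is at or near its stop
- pin_top (a point): top of the pressure pin
- salt_shaker: salt shaker, 44 mm across, 90 mm high, bystander; origin at the centre of its underside
- mug: white mug with a handle, 92x127 mm, 95 mm high, bystander; origin at its underside
- spice_jar: glass spice jar with a dark cap, 41 mm across, 105 mm high, bystander; origin at the centre of its underside

How it is judged:
By the outcome, as a careful person would: the job done as asked, in the order asked, and still so for the second after the job is handed in, with the robot touching nothing.
It also fails if it takes over 56 s, if anything falls off the work surface, if the arm or the gripper's body presses on something with over 40 N, if the wrist force passes 120 N, or if a joint passes its speed limit or range.

## Working session

There is one attempt and no reset: what is moved stays moved. The work goes in short steps, Python scripts to look and compute and a tool call to move; the robot and the scene stay as the last step left them, time stands still between calls to the robot, and variables do not carry over. Pictures are saved under pics/ and viewed, at most 10 in all, crops included, and the job is handed in when it is done.

Besides the shell and the picture viewer there is one more tool, called after "Emit:" by a JSON object that holds its "api" and its "payload". send_rows: Moves the arm, as the interface text tells. Its arguments: {"type":"object","properties":{"commands":{"type":"array","items":{"type":"object","properties":{"translation":{"type":"array","items":{"type":"number"}},"turn":{"type":"array","items":{"type":"number"}},"gripper":{"type":"number"}}}}},"required":["commands"]}

```bash
ls; mkdir -p pics; cat > h.py <<'E'
import numpy as np, cv2
from plant import sensors, vision, order
def cap(n,save=None):
    c=vision.capture(n)
    if save: cv2.imwrite(f'pics/{save}.png',c['color'][:,:,::-1])
    return c
def ray(c,u,v):
    K=np.array(c['intrinsics']);k=c['k1']
    d=np.array([(u-K[0,2])/K[0,0],(v-K[1,2])/K[1,1]]);s=d.copy()
    for _ in range(30): s=d/(1+k*(s@s))
    R=np.array(c['R']);t=np.array(c['t'])
    return -R.T@t, R.T@np.array([s[0],s[1],1])
def onz(c,u,v,z):
    o,d=ray(c,u,v); return o+d*(z-o[2])/d[2]
def proj(c,X):
    K=np.array(c['intrinsics']);p=np.array(c['R'])@X+np.array(c['t']);s=p[:2]/p[2];s=s*(1+c['k1']*(s@s))
    return K[0,0]*s[0]+K[0,2],K[1,1]*s[1]+K[1,2]
E
python3 - <<'E'
from h import *
a=cap('top','top0');b=cap('side','side0')
for c in(a,b): print((-np.array(c['R']).T@c['t']).round(3),c['intrinsics'][0][0])
s=sensors.read_state();print(s['t'],s['tcp_pos'],s['ee_rot'],s['force'],s['finger_gap'])
E
```

```text
pics
[ 0.435 -0.033  1.223] 447.6648961066084
[0.542 1.441 0.72 ] 539.160326079904
0.1 [0.14214663 0.60788575 0.23024668] [[-9.73716012e-01  2.27764462e-01 -6.91389209e-04]
 [ 2.27765392e-01  9.73714123e-01 -1.93190012e-03]
 [ 2.33197246e-04 -2.03859661e-03 -9.99997895e-01]] [ 0.2582034   0.16714252 -0.24437889] 0.08528017646582355
```

View pics/top0.png

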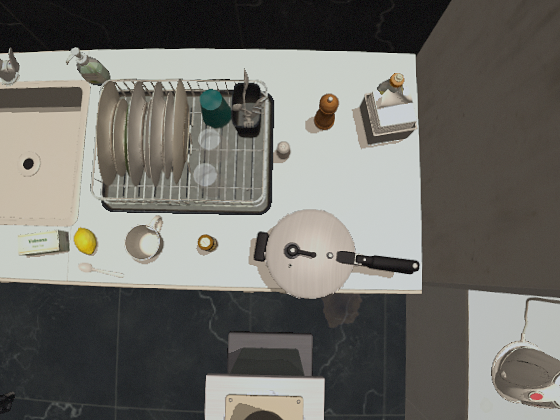

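View pics/side0.png

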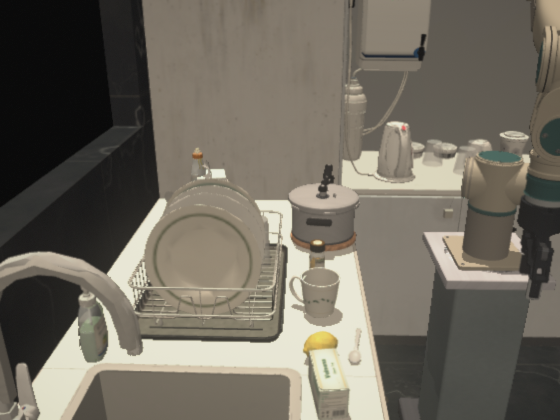

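The top view shows the cooker at about (310,252), its lid handle running right to (418,267) beside the wall, the valve hub at (292,250) with its arm to (315,255), and the pin at (330,256). The side view shows the cooker on its trivet with the gripper off to the right.

```bash
python3 - <<'E'
from h import *
c=cap('top')
im=c['color'][190:310,240:430,::-1]
cv2.imwrite('pics/crop.png',cv2.resize(im,None,fx=4,fy=4,interpolation=cv2.INTER_CUBIC))
for n,u,v,z in [('hub',292,250,.186),('tip',314,255,.177),('pin',330,256,.16),('end',418,267,.16),('near',340,261,.155),('wall top',415,50,0),('wall bot',421,290,0),('salt?',207,242,.09),('mug',143,241,.09)]: print(n,onz(c,u,v,z).round(3))
E
```

```text
hub [ 0.481 -0.061  0.186]
tip [ 0.471 -0.113  0.177]
pin [ 0.47  -0.152  0.16 ]
end [ 0.446 -0.364  0.16 ]
near [ 0.458 -0.177  0.155]
wall top [ 1.089 -0.426  0.   ]
wall bot [ 0.385 -0.421  0.   ]
salt? [0.501 0.152 0.09 ]
mug [0.499 0.318 0.09 ]
```

View pics/crop.png

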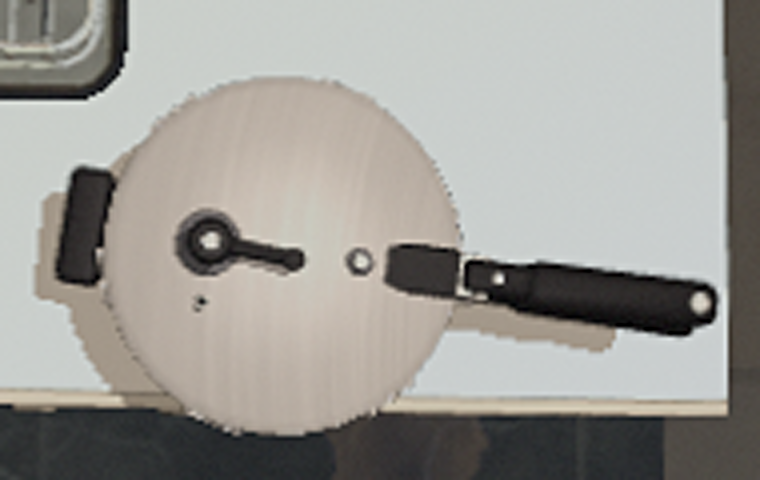

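Hub is at about (0.480,−0.0615), the cooker axis at (0.4755,−0.1065), and the handle direction is (−0.11,−0.994). I'm moving above the lever's far (+x) side.

Emit:
{"api": "send_rows", "payload": {"commands": [{"translation":[-0.04,-0.045,0],"turn":[0,0,0],"gripper":1},{"translation":[-0.1,-0.115,0],"turn":[0,0,0],"gripper":1},{"translation":[-0.16,-0.185,0],"turn":[0,0,0],"gripper":1},{"translation":[-0.22,-0.255,0],"turn":[0,0,0],"gripper":1},{"translation":[-0.28,-0.325,0],"turn":[0,0,0],"gripper":1},{"translation":[-0.34,-0.395,0],"turn":[0,0,0],"gripper":1},{"translation":[-0.4,-0.465,0],"turn":[0,0,0],"gripper":1},{"translation":[-0.46,-0.535,0],"turn":[0,0,0],"gripper":1}]}}

```text
t: 0.95
tcp_pos: [0.3056, 0.2939, 0.2311]
ee_rot: [[-0.974, 0.227, 0.0], [0.227, 0.974, -0.0], [-0.0, -0.0, -1.0]]
force: [0.7, 0.2, 0.1]
finger_gap: 0.0001
finger_force: 0.0
```

Emit:
{"api": "send_rows", "payload": {"commands": [{"translation":[-0.06,-0.07,0],"turn":[0,0,0],"gripper":1},{"translation":[-0.12,-0.14,0],"turn":[0,0,0],"gripper":1},{"translation":[-0.18,-0.21,0],"turn":[0,0,0],"gripper":1},{"translation":[-0.24,-0.28,0],"turn":[0,0,0],"gripper":1},{"translation":[-0.3,-0.35,0],"turn":[0,0,0],"gripper":1},{"translation":[-0.36,-0.42,0],"turn":[0,0,0],"gripper":1},{"translation":[-0.42,-0.49,0],"turn":[0,0,0],"gripper":1},{"translation":[-0.45,-0.525,0],"turn":[0,0,0],"gripper":1}]}}

```text
t: 1.75
tcp_pos: [0.466, -0.0142, 0.2312]
ee_rot: [[-0.973, 0.231, 0.001], [0.231, 0.973, -0.001], [-0.001, -0.001, -1.0]]
force: [0.9, 0.5, 0.1]
finger_gap: -0.0
finger_force: 0.0
```

```bash
cat >> h.py <<'E'
def go(*P):
    s=sensors.read_state();R=np.array(s['ee_rot']);p=np.array(s['tcp_pos'])
    print('t',round(s['t'],2),'tcp',p.round(4),'F',np.round(s['force'],1),'gap',round(s['finger_gap'],4),'Rx',R[:,0].round(3),'Rz',R[:,2].round(4))
    for q in P: print(q,(R.T@(np.array(q)-p)/.5).round(3))
E
python3 -c "
from h import *
go((.508,-.105,.2),(.508,-.105,.174))"
```

```text
t 1.75 tcp [ 0.466  -0.0142  0.2312] F [0.9 0.5 0.1] gap -0.0 Rx [-0.973  0.231 -0.001] Rz [ 9.e-04 -8.e-04 -1.e+00]
(0.508, -0.105, 0.2) [-0.124 -0.157  0.063]
(0.508, -0.105, 0.174) [-0.123 -0.157  0.115]
```

Emit:
{"api": "send_rows", "payload": {"commands": [{"translation":[-0.04,-0.05,0],"turn":[0,0,0],"gripper":1},{"translation":[-0.09,-0.11,0],"turn":[0,0,0],"gripper":1},{"translation":[-0.124,-0.155,0.0],"turn":[0,0,0],"gripper":1},{"translation":[-0.124,-0.157,0.02],"turn":[0,0,0],"gripper":1},{"translation":[-0.124,-0.157,0.04],"turn":[0,0,0],"gripper":1},{"translation":[-0.124,-0.157,0.06],"turn":[0,0,0],"gripper":1},{"translation":[-0.124,-0.157,0.06],"turn":[0,0,0],"gripper":1},{"translation":[-0.124,-0.157,0.06],"turn":[0,0,0],"gripper":1}]}}

```text
t: 2.55
tcp_pos: [0.5063, -0.1006, 0.2007]
ee_rot: [[-0.974, 0.227, -0.001], [0.227, 0.974, 0.001], [0.001, 0.0, -1.0]]
force: [-0.6, -0.4, 0.0]
finger_gap: -0.0001
finger_force: 0.0
```

```bash
python3 -c "
from h import *
c=cap('wrist','w1')
for X in [(.48,-.0615,.186),(.4745,-.111,.183),(.4706,-.151,.165)]: print(np.round(proj(c,np.array(X))))
print(np.round(proj(c,np.array(sensors.read_state()['tcp_pos']))))
go((.508,-.105,.174),(.49,-.108,.174))"
```

```text
[362. 179.]
[250. 190.]
[174. 192.]
[288. 268.]
t 2.6 tcp [ 0.5069 -0.1009  0.2013] F [ 0.4  0.1 -0.1] gap -0.0003 Rx [-0.974  0.227  0.   ] Rz [-2.e-04  1.e-04 -1.e+00]
(0.508, -0.105, 0.174) [-0.004 -0.008  0.055]
(0.49, -0.108, 0.174) [ 0.03  -0.022  0.055]
```

View pics/w1.png

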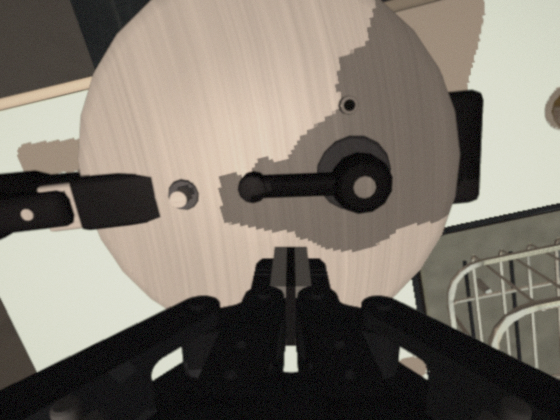

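The wrist view shows the hub at (364,186), the lever tip at (253,187), both within about 3 mm of prediction. The pin is still up at (182,195) and the fingertip is at (290,265), on the lever's far side. Next I lower it.

Emit:
{"api": "send_rows", "payload": {"commands": [{"translation":[-0.002,-0.01,0.0],"turn":[0,0,0],"gripper":1},{"translation":[-0.004,-0.016,0.01],"turn":[0,0,0],"gripper":1},{"translation":[-0.004,-0.016,0.02],"turn":[0,0,0],"gripper":1},{"translation":[-0.004,-0.016,0.03],"turn":[0,0,0],"gripper":1},{"translation":[-0.004,-0.016,0.04],"turn":[0,0,0],"gripper":1},{"translation":[-0.004,-0.016,0.05],"turn":[0,0,0],"gripper":1},{"translation":[-0.004,-0.016,0.055],"turn":[0,0,0],"gripper":1},{"translation":[-0.004,-0.016,0.055],"turn":[0,0,0],"gripper":1}]}}

```text
t: 3.4
tcp_pos: [0.5069, -0.1098, 0.1732]
ee_rot: [[-0.974, 0.228, -0.001], [0.228, 0.974, 0.0], [0.001, 0.0, -1.0]]
force: [-0.5, -0.2, 0.0]
finger_gap: -0.0002
finger_force: 0.0
```

```bash
python3 -c "
from h import *
H=np.array([.4795,-.062]);P=[]
for f in np.arange(0,1.6,.15):
    a=np.arctan2(-.994,-.11)-f;u=np.array([np.cos(a),np.sin(a)]);n=np.array([-u[1],u[0]])
    q=H+.042*u+.018*n;P.append((round(q[0],4),round(q[1],4),.174))
go(*P)"
```

```text
t 3.4 tcp [ 0.5069 -0.1098  0.1732] F [-0.5 -0.2  0. ] gap -0.0002 Rx [-0.974  0.228  0.001] Rz [-1.1e-03  4.0e-04 -1.0e+00]
(np.float64(0.4928), np.float64(-0.1057), 0.174) [ 0.029  0.002 -0.002]
(np.float64(0.4861), np.float64(-0.1072), 0.174) [ 0.042 -0.004 -0.002]
(np.float64(0.4793), np.float64(-0.1077), 0.174) [ 0.055 -0.009 -0.002]
(np.float64(0.4724), np.float64(-0.1071), 0.174) [ 0.068 -0.01  -0.002]
(np.float64(0.4658), np.float64(-0.1056), 0.174) [ 0.082 -0.011 -0.002]
(np.float64(0.4594), np.float64(-0.103), 0.174) [ 0.096 -0.008 -0.002]
(np.float64(0.4535), np.float64(-0.0996), 0.174) [ 0.109 -0.004 -0.002]
(np.float64(0.4482), np.float64(-0.0953), 0.174) [ 0.121  0.001 -0.002]
(np.float64(0.4436), np.float64(-0.0902), 0.174) [ 0.132  0.009 -0.001]
(np.float64(0.4397), np.float64(-0.0845), 0.174) [ 0.142  0.019 -0.001]
(np.float64(0.4368), np.float64(-0.0783), 0.174) [ 0.151  0.029 -0.001]
```

Emit:
{"api": "send_rows", "payload": {"commands": [{"translation":[0.015,0,0],"turn":[0,0,0],"gripper":1},{"translation":[0.025,0,0],"turn":[0,0,0],"gripper":1},{"translation":[0.034,-0.002,0],"turn":[0,0,0],"gripper":1},{"translation":[0.042,-0.004,0],"turn":[0,0,0],"gripper":1},{"translation":[0.05,-0.007,0],"turn":[0,0,0],"gripper":1},{"translation":[0.058,-0.009,0],"turn":[0,0,0],"gripper":1},{"translation":[0.066,-0.01,0],"turn":[0,0,0],"gripper":1},{"translation":[0.074,-0.01,0],"turn":[0,0,0],"gripper":1}]}}

```text
t: 4.2
tcp_pos: [0.4701, -0.1066, 0.174]
ee_rot: [[-0.974, 0.228, 0.001], [0.228, 0.974, -0.0], [-0.001, -0.0, -1.0]]
force: [0.5, -0.0, 0.1]
finger_gap: -0.0001
finger_force: 0.6
```

Emit:
{"api": "send_rows", "payload": {"commands": [{"translation":[0.008,0,0],"turn":[0,0,0],"gripper":1},{"translation":[0.016,0.001,0],"turn":[0,0,0],"gripper":1},{"translation":[0.024,0.003,0],"turn":[0,0,0],"gripper":1},{"translation":[0.03,0.005,0],"turn":[0,0,0],"gripper":1},{"translation":[0.036,0.007,0],"turn":[0,0,0],"gripper":1},{"translation":[0.042,0.009,0],"turn":[0,0,0],"gripper":1},{"translation":[0.046,0.011,0],"turn":[0,0,0],"gripper":1},{"translation":[0.046,0.011,0],"turn":[0,0,0],"gripper":1}]}}

```text
t: 5.0
tcp_pos: [0.4485, -0.0956, 0.1737]
ee_rot: [[-0.974, 0.228, -0.001], [0.228, 0.974, 0.0], [0.001, -0.0, -1.0]]
force: [0.7, -0.8, 0.1]
finger_gap: -0.0003
finger_force: 0.3
```

```bash
python3 -c "
from h import *
c=cap('wrist','w2')
print(np.round(proj(c,np.array((.48,-.0615,.186)))))
go((.4436,-.0902,.174),(.4397,-.0845,.174),(.4368,-.0783,.174))"
```

```text
[387. 331.]
t 5.05 tcp [ 0.4485 -0.0956  0.1737] F [ 0.8 -0.1  0.9] gap 0.0001 Rx [-0.974  0.228  0.001] Rz [-9.e-04  1.e-04 -1.e+00]
(0.4436, -0.0902, 0.174) [ 0.012  0.008 -0.001]
(0.4397, -0.0845, 0.174) [ 0.022  0.018 -0.001]
(0.4368, -0.0783, 0.174) [ 0.031  0.028 -0.001]
```

View pics/w2.png

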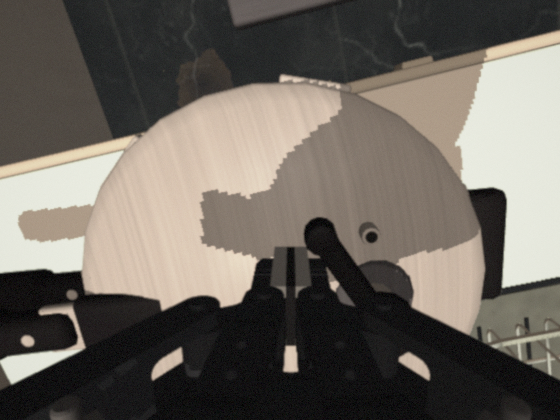

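The lever has swung well round: its tip is at (320,235), heading for the nozzle at (369,235), with the finger behind it. I continue along the arc.

Emit:
{"api": "send_rows", "payload": {"commands": [{"translation":[0.006,0.004,0],"turn":[0,0,0],"gripper":1},{"translation":[0.012,0.008,0],"turn":[0,0,0],"gripper":1},{"translation":[0.017,0.013,0],"turn":[0,0,0],"gripper":1},{"translation":[0.022,0.018,0],"turn":[0,0,0],"gripper":1},{"translation":[0.025,0.022,0],"turn":[0,0,0],"gripper":1},{"translation":[0.028,0.025,0],"turn":[0,0,0],"gripper":1},{"translation":[0.03,0.028,0],"turn":[0,0,0],"gripper":1},{"translation":[0.03,0.028,0],"turn":[0,0,0],"gripper":1}]}}

```text
t: 5.85
tcp_pos: [0.4379, -0.0791, 0.1742]
ee_rot: [[-0.974, 0.228, 0.001], [0.228, 0.974, -0.001], [-0.001, -0.001, -1.0]]
force: [2.7, -2.8, 1.6]
finger_gap: 0.0001
finger_force: 1.6
```

```bash
python3 -c "
from h import *
c=cap('wrist','w3')
print(np.round(proj(c,np.array((.48,-.0615,.186)))))
go()"
```

```text
[352. 359.]
t 5.9 tcp [ 0.4379 -0.0791  0.1741] F [ 3.1 -3.1  1.6] gap 0.0001 Rx [-0.974  0.228 -0.001] Rz [ 7.0e-04 -1.1e-03 -1.0e+00]
```

View pics/w3.png

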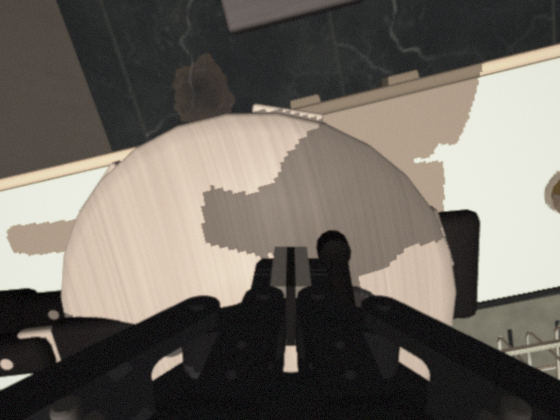

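The lever tip is at (333,245), about 80–85° turned, and the force is rising. From here I push in +y only, in millimetre steps.

Emit:
{"api": "send_rows", "payload": {"commands": [{"translation":[-0.001,0,0],"turn":[0,0,0],"gripper":1},{"translation":[-0.002,0.0,0],"turn":[0,0,0],"gripper":1},{"translation":[-0.002,0.001,0],"turn":[0,0,0],"gripper":1},{"translation":[-0.002,0.002,0],"turn":[0,0,0],"gripper":1},{"translation":[-0.002,0.003,0],"turn":[0,0,0],"gripper":1},{"translation":[-0.002,0.004,0],"turn":[0,0,0],"gripper":1},{"translation":[-0.002,0.004,0],"turn":[0,0,0],"gripper":1},{"translation":[-0.002,0.004,0],"turn":[0,0,0],"gripper":1}]}}

```text
t: 6.7
tcp_pos: [0.4385, -0.0782, 0.1738]
ee_rot: [[-0.974, 0.228, -0.001], [0.228, 0.974, -0.003], [0.001, -0.003, -1.0]]
force: [-0.6, -6.7, 2.9]
finger_gap: -0.0002
finger_force: 3.3
```

```bash
python3 -c "
from h import *
go()"
```

```text
t 6.7 tcp [ 0.4385 -0.0782  0.1738] F [-0.6 -6.7  2.9] gap -0.0002 Rx [-0.974  0.228  0.001] Rz [-0.0013 -0.0032 -1.    ]
```

Force is 6.7 N, so the lever is at its stop. I back off, rise and check.

Emit:
{"api": "send_rows", "payload": {"commands": [{"translation":[-0.002,-0.01,0],"turn":[0,0,0],"gripper":1},{"translation":[-0.006,-0.025,0],"turn":[0,0,0],"gripper":1},{"translation":[-0.009,-0.039,-0.01],"turn":[0,0,0],"gripper":1},{"translation":[-0.009,-0.039,-0.04],"turn":[0,0,0],"gripper":1},{"translation":[-0.009,-0.039,-0.1],"turn":[0,0,0],"gripper":1},{"translation":[-0.009,-0.039,-0.16],"turn":[0,0,0],"gripper":1},{"translation":[-0.06,-0.1,-0.2],"turn":[0,0,0],"gripper":1},{"translation":[-0.1,-0.13,-0.2],"turn":[0,0,0],"gripper":1}]}}

```text
t: 7.5
tcp_pos: [0.4751, -0.1539, 0.2777]
ee_rot: [[-0.974, 0.228, 0.006], [0.228, 0.974, -0.003], [-0.007, -0.001, -1.0]]
force: [0.6, 0.9, 0.3]
finger_gap: 0.0002
finger_force: 0.0
```

```bash
python3 -c "
from h import *
c=cap('wrist','w4')
for X in [(.48,-.0615,.186),(.43,-.06,.183),(.4706,-.151,.165)]: print(np.round(proj(c,np.array(X))))
go()"
```

```text
[428. 181.]
[419. 103.]
[292. 190.]
t 7.55 tcp [ 0.4772 -0.1563  0.2759] F [ 3.4 -2.7  0.1] gap -0.0003 Rx [-0.973  0.23  -0.007] Rz [ 0.0066 -0.0037 -1.    ]
```

View pics/w4.png

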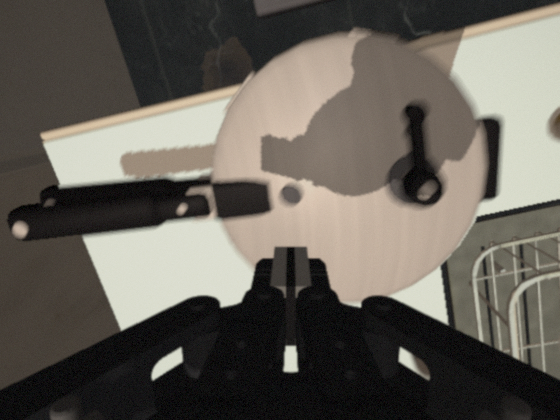

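Valve lever points across, with hub (428,188) and tip (416,112) matching the predicted stop. The pin is at (290,193). I move over to the robot side of the handle while the pin sinks.

```bash
python3 -c "
from h import *
go((.405,-.29,.26))"
```

```text
t 7.55 tcp [ 0.4772 -0.1563  0.2759] F [ 3.4 -2.7  0.1] gap -0.0003 Rx [-0.973  0.23  -0.007] Rz [ 0.0066 -0.0037 -1.    ]
(0.405, -0.29, 0.26) [ 0.079 -0.293  0.032]
```

Emit:
{"api": "send_rows", "payload": {"commands": [{"translation":[0.01,-0.04,0],"turn":[0,0,0],"gripper":1},{"translation":[0.03,-0.1,0],"turn":[0,0,0],"gripper":1},{"translation":[0.05,-0.17,0],"turn":[0,0,0],"gripper":1},{"translation":[0.07,-0.24,0],"turn":[0,0,0],"gripper":1},{"translation":[0.08,-0.28,0],"turn":[0,0,0],"gripper":1},{"translation":[0.08,-0.29,0],"turn":[0,0,0],"gripper":1},{"translation":[0.08,-0.29,0],"turn":[0,0,0],"gripper":1},{"translation":[0.08,-0.29,0],"turn":[0,0,0],"gripper":1}]}}

```text
t: 8.35
tcp_pos: [0.401, -0.283, 0.2736]
ee_rot: [[-0.974, 0.227, -0.0], [0.227, 0.974, 0.001], [0.001, 0.001, -1.0]]
force: [0.2, 0.3, -0.7]
finger_gap: 0.0
finger_force: 0.0
```

Emit:
{"api": "send_rows", "payload": {"commands": [{"translation":[0,0,0],"turn":[0,0,0],"gripper":1},{"translation":[0,0,0],"turn":[0,0,0],"gripper":1},{"translation":[0,0,0],"turn":[0,0,0],"gripper":1},{"translation":[0,0,0],"turn":[0,0,0],"gripper":1},{"translation":[0,0,0],"turn":[0,0,0],"gripper":1},{"translation":[0,0,0],"turn":[0,0,0],"gripper":1},{"translation":[0,0,0],"turn":[0,0,0],"gripper":1},{"translation":[0,0,0],"turn":[0,0,0],"gripper":1}]}}

```text
t: 9.15
tcp_pos: [0.4009, -0.2838, 0.2738]
ee_rot: [[-0.974, 0.228, 0.0], [0.228, 0.974, -0.0], [-0.0, -0.0, -1.0]]
force: [0.5, 0.5, -0.5]
finger_gap: -0.0001
finger_force: 0.0
```

Emit:
{"api": "send_rows", "payload": {"commands": [{"translation":[0,0,0],"turn":[0,0,0],"gripper":1},{"translation":[0,0,0],"turn":[0,0,0],"gripper":1},{"translation":[0,0,0],"turn":[0,0,0],"gripper":1},{"translation":[0,0,0],"turn":[0,0,0],"gripper":1},{"translation":[0,0,0],"turn":[0,0,0],"gripper":1},{"translation":[0,0,0],"turn":[0,0,0],"gripper":1},{"translation":[0,0,0],"turn":[0,0,0],"gripper":1},{"translation":[0,0,0],"turn":[0,0,0],"gripper":1}]}}

```text
t: 9.95
tcp_pos: [0.4009, -0.2838, 0.2738]
ee_rot: [[-0.974, 0.228, 0.0], [0.228, 0.974, -0.0], [-0.0, -0.0, -1.0]]
force: [-0.1, 0.3, -0.1]
finger_gap: -0.0002
finger_force: 0.0
```

Emit:
{"api": "send_rows", "payload": {"commands": [{"translation":[0,0,0],"turn":[0,0,0],"gripper":1},{"translation":[0,0,0],"turn":[0,0,0],"gripper":1},{"translation":[0,0,0],"turn":[0,0,0],"gripper":1},{"translation":[0,0,0],"turn":[0,0,0],"gripper":1},{"translation":[0,0,0],"turn":[0,0,0],"gripper":1},{"translation":[0,0,0],"turn":[0,0,0],"gripper":1},{"translation":[0,0,0],"turn":[0,0,0],"gripper":1},{"translation":[0,0,0],"turn":[0,0,0],"gripper":1}]}}

```text
t: 10.75
tcp_pos: [0.4009, -0.2838, 0.2738]
ee_rot: [[-0.974, 0.228, -0.0], [0.228, 0.974, -0.0], [0.0, -0.0, -1.0]]
force: [-0.5, 0.2, 0.4]
finger_gap: 0.0002
finger_force: 0.0
```

Emit:
{"api": "send_rows", "payload": {"commands": [{"translation":[0,0,0],"turn":[0,0,0],"gripper":1},{"translation":[0,0,0],"turn":[0,0,0],"gripper":1},{"translation":[0,0,0],"turn":[0,0,0],"gripper":1},{"translation":[0,0,0],"turn":[0,0,0],"gripper":1},{"translation":[0,0,0],"turn":[0,0,0],"gripper":1},{"translation":[0,0,0],"turn":[0,0,0],"gripper":1},{"translation":[0,0,0],"turn":[0,0,0],"gripper":1},{"translation":[0,0,0],"turn":[0,0,0],"gripper":1}]}}

```text
t: 11.55
tcp_pos: [0.4009, -0.2838, 0.2738]
ee_rot: [[-0.974, 0.228, -0.0], [0.228, 0.974, 0.0], [0.0, -0.0, -1.0]]
force: [0.5, -1.2, -0.9]
finger_gap: -0.0
finger_force: 0.0
```

Emit:
{"api": "send_rows", "payload": {"commands": [{"translation":[0,0,0],"turn":[0,0,0],"gripper":1},{"translation":[0,0,0],"turn":[0,0,0],"gripper":1},{"translation":[0,0,0],"turn":[0,0,0],"gripper":1},{"translation":[0,0,0],"turn":[0,0,0],"gripper":1},{"translation":[0,0,0],"turn":[0,0,0],"gripper":1},{"translation":[0,0,0],"turn":[0,0,0],"gripper":1},{"translation":[0,0,0],"turn":[0,0,0],"gripper":1},{"translation":[0,0,0],"turn":[0,0,0],"gripper":1}]}}

```text
t: 12.35
tcp_pos: [0.4009, -0.2838, 0.2738]
ee_rot: [[-0.974, 0.228, -0.0], [0.228, 0.974, -0.0], [0.0, -0.0, -1.0]]
force: [-0.5, -0.4, 0.4]
finger_gap: -0.0001
finger_force: 0.0
```

```bash
python3 -c "
from h import *
s=cap('side'); t=cap('top');w=cap('wrist')
b=cv2.imread('pics/side0.png')[:,:,::-1]
f=lambda im:cv2.resize(np.ascontiguousarray(im),(380,290),interpolation=cv2.INTER_CUBIC)
def cr(im,c,h=18): u,v=np.round(c).astype(int);return im[max(v-h,0):v+h,max(u-h,0):u+h]
P=np.array((.4706,-.151,.162))
ps=proj(s,P);pw=proj(w,P);pt=proj(t,P);print(ps,pw,pt)
t0=cv2.imread('pics/top0.png')[:,:,::-1]
x=np.vstack([np.hstack([f(cr(b,ps)),f(cr(s['color'],ps))]),np.hstack([f(cr(t0,pt)),f(cr(t['color'],pt))])])
cv2.imwrite('pics/pin.png',x[:,:,::-1]);cv2.imwrite('pics/w5.png',w['color'][:,:,::-1])
go((.405,-.29,.2),(.405,-.29,.142))"
```

```text
(np.float64(325.41996261093504), np.float64(183.2616415018372)) (np.float64(483.87174047234305), np.float64(247.21435560669607)) (np.float64(329.60238041765166), np.float64(255.53684716313577))
t 12.5 tcp [ 0.4009 -0.2838  0.2738] F [ 0.2 -0.7  0.4] gap -0.0 Rx [-0.974  0.228  0.   ] Rz [-0. -0. -1.]
(0.405, -0.29, 0.2) [-0.011 -0.01   0.148]
(0.405, -0.29, 0.142) [-0.011 -0.01   0.264]
```

View pics/pin.png

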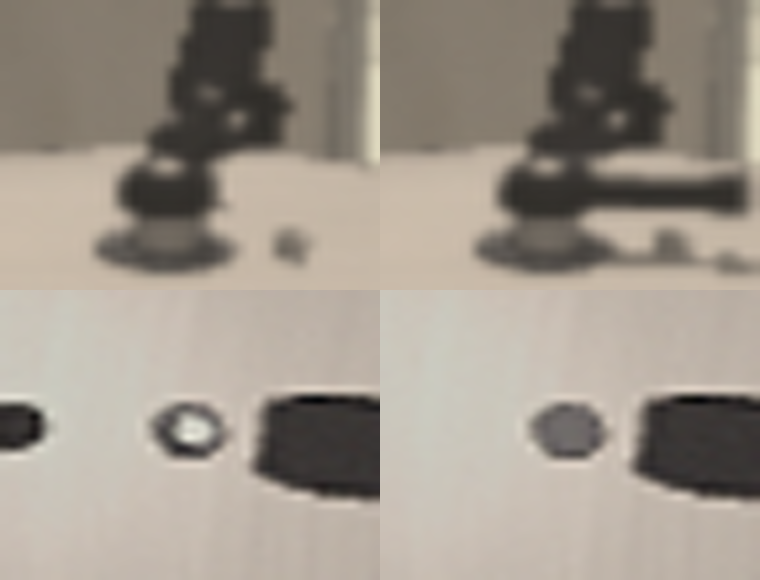

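The before/after crops show the pin's bright raised top at (190,430) replaced by a flat grey disc at (568,430), so it has sunk. The lever lies across over the nozzle. Now I go down beside the handle.

Emit:
{"api": "send_rows", "payload": {"commands": [{"translation":[-0.005,-0.005,0.03],"turn":[0,0,0],"gripper":1},{"translation":[-0.01,-0.01,0.08],"turn":[0,0,0],"gripper":1},{"translation":[-0.01,-0.01,0.13],"turn":[0,0,0],"gripper":1},{"translation":[-0.01,-0.01,0.18],"turn":[0,0,0],"gripper":1},{"translation":[-0.01,-0.01,0.22],"turn":[0,0,0],"gripper":1},{"translation":[-0.01,-0.01,0.25],"turn":[0,0,0],"gripper":1},{"translation":[-0.01,-0.01,0.262],"turn":[0,0,0],"gripper":1},{"translation":[-0.01,-0.01,0.262],"turn":[0,0,0],"gripper":1}]}}

```text
t: 13.3
tcp_pos: [0.4041, -0.2893, 0.142]
ee_rot: [[-0.974, 0.228, -0.001], [0.228, 0.974, 0.001], [0.002, 0.001, -1.0]]
force: [-0.3, -0.7, 0.5]
finger_gap: -0.0001
finger_force: 0.0
```

```bash
python3 -c "
from h import *
C=np.array([.4755,-.1065]);P=[]
for f in np.arange(0,.7,.1):
    a=np.arctan2(-.994,-.11)+f;u=np.array([np.cos(a),np.sin(a)]);n=np.array([-u[1],u[0]])
    q=C+.19*u-.027*n;P.append((round(q[0],4),round(q[1],4),.142))
go(*P)"
```

```text
t 13.3 tcp [ 0.4041 -0.2893  0.142 ] F [-0.3 -0.7  0.5] gap -0.0001 Rx [-0.974  0.228  0.002] Rz [-0.0014  0.0013 -1.    ]
(np.float64(0.4278), np.float64(-0.2924), 0.142) [-0.048  0.005  0.   ]
(np.float64(0.4466), np.float64(-0.2962), 0.142) [-0.086  0.006 -0.   ]
(np.float64(0.4656), np.float64(-0.2982), 0.142) [-0.124  0.011 -0.   ]
(np.float64(0.4848), np.float64(-0.2982), 0.142) [-0.161  0.019 -0.   ]
(np.float64(0.5039), np.float64(-0.2963), 0.142) [-0.197  0.032 -0.   ]
(np.float64(0.5227), np.float64(-0.2925), 0.142) [-0.232  0.048 -0.   ]
(np.float64(0.5411), np.float64(-0.2869), 0.142) [-0.266  0.067 -0.   ]
```

Emit:
{"api": "send_rows", "payload": {"commands": [{"translation":[-0.015,0.002,0],"turn":[0,0,0],"gripper":1},{"translation":[-0.03,0.004,0],"turn":[0,0,0],"gripper":1},{"translation":[-0.043,0.005,0],"turn":[0,0,0],"gripper":1},{"translation":[-0.055,0.005,0],"turn":[0,0,0],"gripper":1},{"translation":[-0.067,0.005,0],"turn":[0,0,0],"gripper":1},{"translation":[-0.079,0.006,0],"turn":[0,0,0],"gripper":1},{"translation":[-0.091,0.007,0],"turn":[0,0,0],"gripper":1},{"translation":[-0.103,0.008,0],"turn":[0,0,0],"gripper":1}]}}

```text
t: 14.1
tcp_pos: [0.4558, -0.2973, 0.1426]
ee_rot: [[-0.974, 0.228, -0.001], [0.228, 0.974, 0.001], [0.001, 0.001, -1.0]]
force: [-2.4, 1.2, 1.1]
finger_gap: 0.0
finger_force: 1.1
```

Emit:
{"api": "send_rows", "payload": {"commands": [{"translation":[-0.012,0.002,0],"turn":[0,0,0],"gripper":1},{"translation":[-0.024,0.004,0],"turn":[0,0,0],"gripper":1},{"translation":[-0.036,0.006,0],"turn":[0,0,0],"gripper":1},{"translation":[-0.048,0.009,0],"turn":[0,0,0],"gripper":1},{"translation":[-0.06,0.012,0],"turn":[0,0,0],"gripper":1},{"translation":[-0.072,0.016,0],"turn":[0,0,0],"gripper":1},{"translation":[-0.084,0.02,0],"turn":[0,0,0],"gripper":1},{"translation":[-0.095,0.024,0],"turn":[0,0,0],"gripper":1}]}}

```text
t: 14.9
tcp_pos: [0.5052, -0.2967, 0.1428]
ee_rot: [[-0.974, 0.228, -0.0], [0.228, 0.974, -0.0], [0.0, -0.0, -1.0]]
force: [-2.5, 1.3, -0.9]
finger_gap: -0.0003
finger_force: 1.1
```

```bash
python3 -c "
from h import *
w=cap('wrist');cv2.imwrite('pics/w6.png',w['color'][:,:,::-1])
for X in [(.4755,-.1065,.156),(.48,-.0615,.186)]: print(np.round(proj(w,np.array(X))))
go((.5039,-.2963,.142),(.5227,-.2925,.142),(.5411,-.2869,.142))"
```

```text
[838.  81.]
[1262.   41.]
t 14.95 tcp [ 0.5062 -0.2969  0.1429] F [-0.3  0.3  0.2] gap 0.0002 Rx [-0.974  0.227 -0.001] Rz [ 1.3e-03 -5.0e-04 -1.0e+00]
(0.5039, -0.2963, 0.142) [0.005 0.    0.002]
(0.5227, -0.2925, 0.142) [-0.03   0.016  0.002]
(0.5411, -0.2869, 0.142) [-0.063  0.035  0.002]
```

View pics/w6.png

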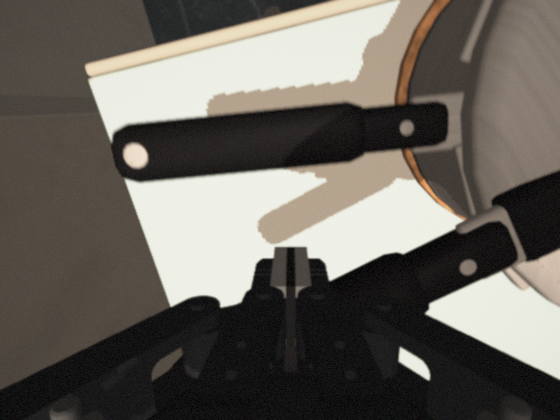

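The lid handle (now running (500,215)–(300,280)) has swung clear of the pan handle, which stays at (130,155)–(440,120). On with the push, slowing towards the stop.

Emit:
{"api": "send_rows", "payload": {"commands": [{"translation":[-0.008,0.004,0],"turn":[0,0,0],"gripper":1},{"translation":[-0.016,0.008,0],"turn":[0,0,0],"gripper":1},{"translation":[-0.024,0.012,0],"turn":[0,0,0],"gripper":1},{"translation":[-0.032,0.017,0],"turn":[0,0,0],"gripper":1},{"translation":[-0.04,0.022,0],"turn":[0,0,0],"gripper":1},{"translation":[-0.047,0.026,0],"turn":[0,0,0],"gripper":1},{"translation":[-0.053,0.029,0],"turn":[0,0,0],"gripper":1},{"translation":[-0.056,0.031,0],"turn":[0,0,0],"gripper":1}]}}

```text
t: 15.75
tcp_pos: [0.5358, -0.2879, 0.1429]
ee_rot: [[-0.974, 0.228, 0.0], [0.228, 0.974, 0.0], [-0.0, 0.0, -1.0]]
force: [-2.4, -0.8, 0.5]
finger_gap: -0.0002
finger_force: 1.1
```

Emit:
{"api": "send_rows", "payload": {"commands": [{"translation":[-0.002,0.001,0],"turn":[0,0,0],"gripper":1},{"translation":[-0.004,0.002,0],"turn":[0,0,0],"gripper":1},{"translation":[-0.006,0.003,0],"turn":[0,0,0],"gripper":1},{"translation":[-0.008,0.0045,0],"turn":[0,0,0],"gripper":1},{"translation":[-0.01,0.006,0],"turn":[0,0,0],"gripper":1},{"translation":[-0.01,0.006,0],"turn":[0,0,0],"gripper":1},{"translation":[-0.01,0.006,0],"turn":[0,0,0],"gripper":1},{"translation":[-0.01,0.006,0],"turn":[0,0,0],"gripper":1}]}}

```text
t: 16.55
tcp_pos: [0.5412, -0.2862, 0.1428]
ee_rot: [[-0.974, 0.228, 0.0], [0.228, 0.974, 0.0], [-0.0, 0.0, -1.0]]
force: [-1.5, -0.3, -0.4]
finger_gap: 0.0001
finger_force: 0.6
```

```bash
cat > ang.py <<'E'
from h import *
# finger-based lid angle and image-based one: dark handle pixels in the wrist view beyond the lid, plane z=.161
s=sensors.read_state();p=np.array(s['tcp_pos'])[:2];C=np.array([.4755,-.1065]);v=p-C
r=np.hypot(*v);print('finger angle est',round(np.arctan2(v[1],v[0])-np.arctan2(-.994,-.11)+np.arcsin(.027/r),3),'r',round(r,3))
go((.545,-.285,.142))
E
python3 ang.py
```

```text
finger angle est 0.602 r 0.191
t 16.55 tcp [ 0.5412 -0.2862  0.1428] F [-1.5 -0.3 -0.4] gap 0.0001 Rx [-0.974  0.228 -0.   ] Rz [ 4.e-04  0.e+00 -1.e+00]
(0.545, -0.285, 0.142) [-0.007  0.004  0.002]
```

Emit:
{"api": "send_rows", "payload": {"commands": [{"translation":[-0.001,0.001,0],"turn":[0,0,0],"gripper":1},{"translation":[-0.003,0.002,0],"turn":[0,0,0],"gripper":1},{"translation":[-0.005,0.003,0],"turn":[0,0,0],"gripper":1},{"translation":[-0.006,0.004,0],"turn":[0,0,0],"gripper":1},{"translation":[-0.007,0.0045,0],"turn":[0,0,0],"gripper":1},{"translation":[-0.007,0.0045,0],"turn":[0,0,0],"gripper":1},{"translation":[-0.007,0.0045,0],"turn":[0,0,0],"gripper":1},{"translation":[-0.007,0.0045,0],"turn":[0,0,0],"gripper":1}]}}

```text
t: 17.35
tcp_pos: [0.545, -0.2849, 0.1428]
ee_rot: [[-0.974, 0.228, 0.0], [0.228, 0.974, 0.0], [-0.0, 0.0, -1.0]]
force: [-2.1, 0.4, -0.6]
finger_gap: -0.0001
finger_force: 0.8
```

Emit:
{"api": "send_rows", "payload": {"commands": [{"translation":[-0.001,0.0005,0],"turn":[0,0,0],"gripper":1},{"translation":[-0.002,0.001,0],"turn":[0,0,0],"gripper":1},{"translation":[-0.003,0.002,0],"turn":[0,0,0],"gripper":1},{"translation":[-0.0035,0.0025,0],"turn":[0,0,0],"gripper":1},{"translation":[-0.004,0.0025,0],"turn":[0,0,0],"gripper":1},{"translation":[-0.004,0.0025,0],"turn":[0,0,0],"gripper":1},{"translation":[-0.004,0.0025,0],"turn":[0,0,0],"gripper":1},{"translation":[-0.004,0.0025,0],"turn":[0,0,0],"gripper":1}]}}

```text
t: 18.15
tcp_pos: [0.5472, -0.2841, 0.1428]
ee_rot: [[-0.974, 0.228, -0.0], [0.228, 0.974, 0.0], [0.0, 0.0, -1.0]]
force: [-2.6, -0.4, -0.7]
finger_gap: 0.0002
finger_force: 1.0
```

```bash
python3 ang.py
```

```text
finger angle est 0.635 r 0.191
t 18.15 tcp [ 0.5472 -0.2841  0.1428] F [-2.6 -0.4 -0.7] gap 0.0002 Rx [-0.974  0.228  0.   ] Rz [-0.e+00  1.e-04 -1.e+00]
(0.545, -0.285, 0.142) [ 0.004 -0.003  0.002]
```

Emit:
{"api": "send_rows", "payload": {"commands": [{"translation":[-0.001,0.0005,0],"turn":[0,0,0],"gripper":1},{"translation":[-0.002,0.001,0],"turn":[0,0,0],"gripper":1},{"translation":[-0.003,0.0015,0],"turn":[0,0,0],"gripper":1},{"translation":[-0.003,0.0015,0],"turn":[0,0,0],"gripper":1},{"translation":[-0.003,0.0015,0],"turn":[0,0,0],"gripper":1},{"translation":[-0.003,0.0015,0],"turn":[0,0,0],"gripper":1},{"translation":[-0.003,0.0015,0],"turn":[0,0,0],"gripper":1},{"translation":[-0.003,0.0015,0],"turn":[0,0,0],"gripper":1}]}}

```text
t: 18.95
tcp_pos: [0.5474, -0.2839, 0.1427]
ee_rot: [[-0.974, 0.228, -0.003], [0.228, 0.974, -0.001], [0.003, -0.001, -1.0]]
force: [-6.6, -0.5, 2.7]
finger_gap: 0.0002
finger_force: 2.9
```

The push rose to 6.6 N with no movement, so the lid is at its stop. I back off and rise.

Emit:
{"api": "send_rows", "payload": {"commands": [{"translation":[0.01,-0.006,0],"turn":[0,0,0],"gripper":1},{"translation":[0.025,-0.015,0],"turn":[0,0,0],"gripper":1},{"translation":[0.04,-0.025,0],"turn":[0,0,0],"gripper":1},{"translation":[0.045,-0.025,-0.04],"turn":[0,0,0],"gripper":1},{"translation":[0.045,-0.025,-0.12],"turn":[0,0,0],"gripper":1},{"translation":[0.045,-0.025,-0.2],"turn":[0,0,0],"gripper":1},{"translation":[0.08,-0.0,-0.26],"turn":[0,0,0],"gripper":1},{"translation":[0.1,0.05,-0.3],"turn":[0,0,0],"gripper":1}]}}

```text
t: 19.75
tcp_pos: [0.5061, -0.2496, 0.2962]
ee_rot: [[-0.973, 0.23, 0.005], [0.23, 0.973, -0.003], [-0.005, -0.002, -1.0]]
force: [0.5, 0.8, 0.5]
finger_gap: -0.0002
finger_force: 0.0
```

Emit:
{"api": "send_rows", "payload": {"commands": [{"translation":[0.03,0.03,0],"turn":[0,0,0],"gripper":1},{"translation":[0.08,0.08,0],"turn":[0,0,0],"gripper":1},{"translation":[0.14,0.12,0],"turn":[0,0,0],"gripper":1},{"translation":[0.16,0.16,0],"turn":[0,0,0],"gripper":1},{"translation":[0.16,0.22,0],"turn":[0,0,0],"gripper":1},{"translation":[0.16,0.28,0],"turn":[0,0,0],"gripper":1},{"translation":[0.16,0.3,0],"turn":[0,0,0],"gripper":1},{"translation":[0.16,0.3,0],"turn":[0,0,0],"gripper":1}]}}

```text
t: 20.55
tcp_pos: [0.4622, -0.0831, 0.2931]
ee_rot: [[-0.974, 0.226, 0.001], [0.226, 0.974, -0.0], [-0.001, -0.0, -1.0]]
force: [0.3, 0.1, -0.1]
finger_gap: 0.0002
finger_force: 0.0
```

```bash
python3 -c "
from h import *
t=cap('top')
t0=cv2.imread('pics/top0.png')[:,:,::-1]
x=np.vstack([cv2.resize(np.ascontiguousarray(i[190:310,230:430]),(480,288),interpolation=cv2.INTER_CUBIC) for i in (t0,t['color'])])
cv2.imwrite('pics/fin.png',x[:,:,::-1]);go()"
```

```text
t 20.6 tcp [ 0.4622 -0.0839  0.293 ] F [ 0.1  0.3 -0.8] gap -0.0001 Rx [-0.974  0.227 -0.001] Rz [ 6.e-04 -8.e-04 -1.e+00]
```

View pics/fin.png

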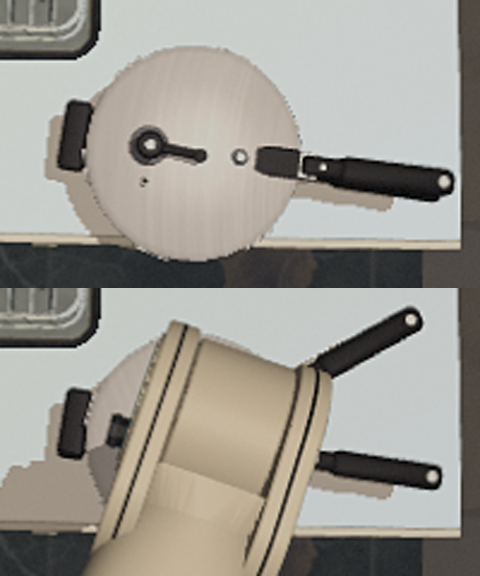

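Bottom view: the helper handle is unmoved at (72,422), the pan handle is in place at (430,475), and the lid handle has turned about 37° to (410,320). The arm is clear, so I sign off.

```bash
python3 -c "
from h import *
print(order.sign_off())"
```

```text
the job is handed in; nothing more can be done
None
```

The steam valve was pushed to its stop, the pin was seen to have sunk, and then the lid handle was turned to its stop; the cooker did not visibly shift and the arm is clear, and the job is handed in at about 21 s.

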